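# Re-zero the coffee grinder's burrs and back off two clicks

### The arm

A 6-joint arm with a two-finger parallel gripper is mounted at the origin on the work surface. World frame = base frame: x ahead of the robot, y to its left, z up, the work surface at z = 0. Lengths are in m, angles in rad, forces in N, time in s.
With the tool pointing down it reaches from about 0.375 to 0.9 m from the base axis. Payload 3.1 kg.
Tool frame: the origin (TCP) lies at the very end of the fingers, on their centre line; the grasp point (between the pads) lies 19 mm behind it (bot.hold_point_z is the distance from the TCP to the grasp point, in m); z points along the fingers, y is the line along which they close (so a half turn about z gives the same grasp; the last joint's range is limited). The gripper opens to 85 mm and grips with 20 to 120 N. Pads are 22 mm wide; open, the fingers measure 114 mm over their backs; the gripper's body (76 mm by 85 mm) begins 54 mm behind the grasp point. The pads swing forward as they close: fully open they stand 13 mm farther back than shut.
Start: joints at [-1.319, 0.527, 1.433, -0, 1.181, -0.178], TCP at [0.261, -0.568, 0.231] pointing down, gripper open.
Joint ranges: [-3.08, 3.08], [-0.75, 2.2], [0.22, 2.44], [-1.43, 4.57], [0, 2.65], [-2.85, 2.85]. Speed limits (rad/s): [2.79, 2.79, 3.14, 3.14, 3.14, 3.14].

### API

Orientations are given as a unit quaternion [w, x, y, z].
In Python, from cell import bot gives the robot as it stands. The module is installed in compiled form; this text tells all that it offers.
- The arm moves only by the tool move_arm, never from a script. Its argument "motion" is a list of rows, each an object with "travel": the shift along the tool's x, y, z each as a share of 600 mm, from -1 to 1, a list of three; "spin": the turn about the tool's z as a share of 2 rad, from -1 to 1. A call has 1 to 20 rows; each row is the pose to reach, as a shift and turn from the pose commanded when the call began, along the tool's axes at that moment; what a row does not reach only later rows make up. A row lasts 1/10 s, in which the tool goes at most 50 mm and 8.59 degrees, less where a joint would pass 70% of its speed; a pose out of reach is approached as far as the arm can. A call with a number of a shift or a turn outside -1 to 1 is refused whole. A call with a gripper value outside its range is refused whole. "grip" is the gripper command: -1 is shut, 1 is fully open, values between are in proportion, set as the call begins (left out, the last holds). The fingers move at their own pace and stop on an object; the grip force is fixed at half the most. Time passes only in rows, so rows that repeat a pose let the fingers close. It gives the time, the measured TCP pose, the force, the opening and the grip force at its end, in the units of the state.
- bot.state(): the state, without advancing time (a new reading comes with each control period).
- bot.capture(name): name is "scene" or "top" or "wrist"; returns the picture (400x640x3 uint8, blue, green, red); there is no depth.
- bot.calibration(name): a dict with "fx", "fy", "cx", "cy" (pixels), "rvec" (rotation vector, rad) and "tvec" (3), from world to camera coordinates, as OpenCV has them. Camera axes: x right, y down, z forward; pixel columns grow to the right and rows downward; lengths in m; the calibration is good to about 2 mm. A picture is of the moment at which its call begins: read the wrist's pose just before it. calibration takes no time and is no camera call; for the wrist camera it gives the pose at the moment of the call.
- bot.sign_off(): hands the job in; it is judged then, once.
The state is a dict: "time_s": time; "q": joint angles; "joint_vel": joint speeds; "tau": joint torques, N m; "eef_pos": TCP position; "eef_rot": TCP orientation; "force": force on the tool from outside, world axes, zero at the start; "moment": the same for the moment, N m; "gripper_width": opening from 0.0 (shut) to 1.0 (fully open); "grasp_force": force on a finger pad.
Only numpy, scipy, OpenCV 4.12 (cv2) and the standard library are available. Lean on these libraries where they do the work, as an engineer would, in place of code of your own. Each camera call takes 0.05 s, during which the arm holds its last target. There are 200 camera calls.

### The job

Set the grind on the coffee grinder, the one with the box-shaped body: turn its adjusting ring clockwise (seen from above) until the burrs touch and it will go no further, then back it off two clicks, so that its pointer stands at the second short mark, and let go. The round-bodied machine next to it is the spice grinder: leave its ring alone.

Things in the scene. Friction and masses are not known exactly. Their poses are not given: they have to be found in the camera images.
- coffee_grinder: Coffee grinder, fixed, hopper off: steel box 180 mm (x) by 130 mm (y), 170 mm high; origin at the centre of its underside, z up. On top a fixed aluminium collar, radius 56, 14 mm high, carries the steel ring on the same axis. Black marks on the collar: a long broad one towards the box's +x (burrs touch), then four short ones counterclockwise, 24 degrees apart, one per click.
- coffee_grip (a point): Grip point of the coffee grinder's ring, on its vertical axis, 218 mm above the counter. Ring: steel disc, radius 39, 10 mm high, with a black bar across it 62 mm long, 16 mm thick, 34 mm tall; the point is mid-bar, 10 mm below its top, 24 mm above the disc's face. Axes turn with the ring: x along the bar to its pointer end (white line on top of that half), y across the bar, z up.
- coffee_ring (a joint): Angle of the coffee grinder's ring, rad. 0: burrs touch (hard stop, pointer at the long mark, bar along the box's x); grows counterclockwise seen from above, up to 1.9. A click is 24 degrees (0.419): second short mark 0.838. Starts at 1.1 to 1.5. Friction of 0.12 N m holds it where it is left; clicks are not felt, the marks show them.
- spice_pointer (a point): Bystander: pointer end of the bar on the spice grinder's ring, at the bar's top, 31 mm from that ring's axis, 228 mm above the counter; x along that bar. The spice grinder has the same collar and ring on a round steel body 132 mm across, 170 mm high, fixed 0.3 to 0.6 m to one side of the coffee grinder; either may be on the left.
There are look-alikes about, which are no part of the job. Leave any green look-alike of the coffee_grinder alone.

How it is judged:
On the way:
1. the coffee grinder's ring has been turned clockwise until the burrs touch (within 10 degrees of the stop) (value of joint coffee_ring below 0.175 rad), for 0.1 s.
At the end, for the whole second after the job is handed in: The coffee grinder's ring, having first been at the stop, stands two clicks (48 degrees, 0.838 rad) back from it, within 0.2 rad (11 degrees), at rest (value of joint coffee_ring between 0.63776 and 1.03776 rad and velocity of joint coffee_ring between -0.05 and 0.05 rad/s); the robot touches nothing.
It fails at once if the spice grinder's ring was turned (its pointer moved more than 8 mm) (distance of spice_pointer from where it was at the start of the episode above 0.008 m).
It also fails if it takes over 38 s, if anything falls off the work surface, if the arm or the gripper's body presses on something with over 40 N, if the wrist force passes 120 N, or if a joint passes its speed limit or range.

## Working session

There is one attempt and no reset: what is moved stays moved. The work goes in short steps, Python scripts to look and compute and a tool call to move; the robot and the scene stay as the last step left them, time stands still between calls to the robot, and variables do not carry over. Pictures are saved under pics/ and viewed, at most 10 in all, crops included, and the job is handed in when it is done.

Besides the shell and the picture viewer there is one more tool, called after ">>>" as name(argument=value, ...) on one line, values as JSON. move_arm: Moves the arm, as the interface text tells. Shift numbers are shares of 600 mm and turn numbers shares of 2 rad, none past 1 either way. Its arguments: {"type":"object","properties":{"motion":{"type":"array","items":{"type":"object","properties":{"travel":{"type":"array","items":{"type":"number","minimum":-1,"maximum":1}},"spin":{"type":"number","minimum":-1,"maximum":1}}}},"grip":{"type":"number"}},"required":["motion"]}

```bash
mkdir -p pics
cat > h.py <<'E'
import numpy as np, cv2
from cell import bot
def ray(name,u,v,z,cal=None):
    c=cal or bot.calibration(name)
    R=cv2.Rodrigues(np.array(c["rvec"],float))[0]; t=np.array(c["tvec"],float).ravel()
    o=-R.T@t; d=R.T@np.array([(u-c["cx"])/c["fx"],(v-c["cy"])/c["fy"],1])
    return o+d*(z-o[2])/d[2]
def proj(name,P,cal=None):
    c=cal or bot.calibration(name)
    K=np.array([[c["fx"],0,c["cx"]],[0,c["fy"],c["cy"]],[0,0,1.]])
    return cv2.projectPoints(np.array(P,float).reshape(-1,3),np.array(c["rvec"],float),np.array(c["tvec"],float),K,None)[0].reshape(-1,2)
E
python3 - <<'E'
from h import *
a=bot.capture("scene");b=bot.capture("top")
cv2.imwrite("pics/scene.png",a);cv2.imwrite("pics/top.png",b)
s=bot.state();print(s["time_s"],s["eef_pos"],s["eef_rot"],s["gripper_width"])
E
```

```text
0.1 [ 0.26087716 -0.56725012  0.23042382] [-9.72407801e-04  9.76893198e-01  2.13725837e-01 -1.53958008e-05] 1.0000875012597186
```

View pics/top.png

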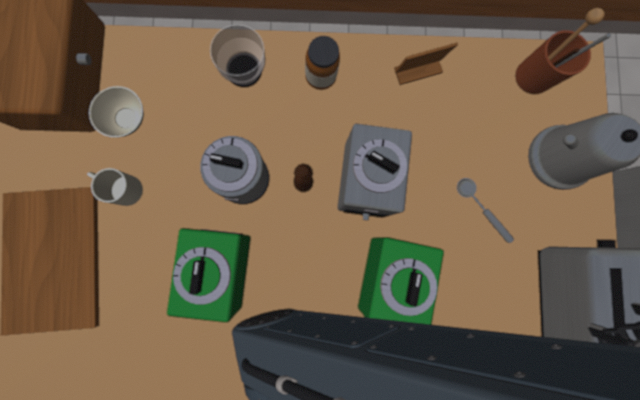

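View pics/scene.png

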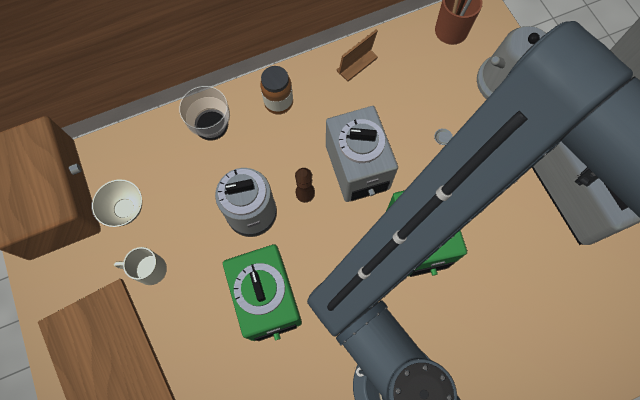

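The top view shows the grey box grinder with its ring near (380,163), the round spice grinder near (230,163), and two green look-alikes below. I'll take a closer crop.

Run:
```python
from h import *
b=cv2.imread("pics/top.png")
cv2.imwrite("pics/c1.png",cv2.resize(b[115:225,325:425],None,fx=5,fy=5,interpolation=cv2.INTER_CUBIC))
print(ray("top",380,164,.184),ray("top",382,161,.228),ray("top",230,165,.184))
print([ray("top",u,v,.17) for u,v in [(353,125),(411,130),(339,209),(404,213)]])
c=bot.calibration("top");R=cv2.Rodrigues(np.array(c["rvec"]))[0];print(-R.T@np.array(c["tvec"]).ravel())
print([ray("top",u,v,.1) for u,v in [(205,275),(405,285)]])
```

```text
[ 0.55116744 -0.1508593   0.184     ] [ 0.54770086 -0.14543372  0.228     ] [0.54038805 0.15839923 0.184     ]
[array([ 0.63724635, -0.09578679,  0.17      ]), array([ 0.6300104 , -0.22014898,  0.17      ]), array([ 0.45667773, -0.06857025,  0.17      ]), array([ 0.45179061, -0.20425066,  0.17      ])]
[0.39132673 0.0055601  0.92198347]
[array([0.30884327, 0.2189282 , 0.1       ]), array([ 0.29671917, -0.22524209,  0.1       ])]
```

View pics/c1.png

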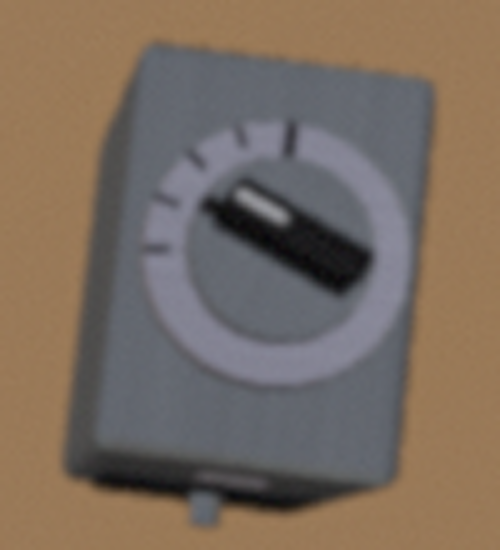

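The crop shows the collar centred at about (276,253) in the crop, the long mark at (292,138), and the pointer at the upper left, near the third short mark. The bar top runs from about (229,195) to (356,277).

Run:
```python
from h import *
f=lambda u,v,z:ray("top",325+(u-2)/5,115+(v-2)/5,z)
c=f(276,253,.184);m=f(292,138,.184);print("c",c)
ang=lambda d:np.arctan2(d[1],d[0])
print("mark",ang(m-c))
k=[f(*p,.17) for p in [(150,45),(435,80),(395,480),(95,445)]]
print("box",sum(k)/4,ang(k[0]-k[3]),ang(k[1]-k[2]),ang(k[0]-k[1])-np.pi/2)
for q in [(157,248),(166,202),(197,160),(241,138)]: print(ang(f(*q,.184)-c)-ang(m-c))
a=f(229,195,.228);b=f(356,277,.228);print("bar",(a+b)/2,np.linalg.norm(a-b),ang(a-b))
a=f(240,192,.228);b=f(290,220,.228);print("line",ang(a-b))
s=bot.state();from scipy.spatial.transform import Rotation as Ro
w=s["eef_rot"];R=Ro.from_quat([w[1],w[2],w[3],w[0]]).as_matrix();print(R.round(3),s["q"])
```

```text
c [ 0.54862701 -0.15044988  0.184     ]
mark -0.1334190517243442
box [ 0.54853474 -0.15050825  0.17      ] -0.12240336795886661 -0.10425669596667878 -0.09539326454269603
1.6896710708186151
1.2886639394137092
0.8443242506461468
0.4299050447900535
bar [ 0.54620152 -0.14754436  0.228     ] 0.05872394557250455 1.0114832571570846
line 1.0759606893849765
[[ 0.909  0.418 -0.   ]
 [ 0.418 -0.909  0.002]
 [ 0.    -0.002 -1.   ]] [-1.31849279e+00  5.28382548e-01  1.43378012e+00  4.43268429e-05
  1.18137461e+00 -1.78488226e-01]
```

>>> move_arm(grip=1, motion=[{"travel": [0, 0, -0.08], "spin": 0}, {"travel": [0, 0, -0.16], "spin": 0}, {"travel": [0.726, -0.433, -0.16], "spin": -0.3}, {"travel": [0.726, -0.433, -0.16], "spin": -0.3}, {"travel": [0.726, -0.433, -0.16], "spin": -0.3}, {"travel": [0.726, -0.433, -0.16], "spin": -0.3}, {"travel": [0.726, -0.433, -0.16], "spin": -0.3}, {"travel": [0.726, -0.433, -0.16], "spin": -0.3}, {"travel": [0.726, -0.433, -0.16], "spin": -0.3}, {"travel": [0.726, -0.433, -0.16], "spin": -0.3}, {"travel": [0.726, -0.433, -0.16], "spin": -0.3}, {"travel": [0.726, -0.433, -0.16], "spin": -0.3}, {"travel": [0.726, -0.433, -0.16], "spin": -0.3}, {"travel": [0.726, -0.433, -0.16], "spin": -0.3}, {"travel": [0.726, -0.433, -0.16], "spin": -0.3}, {"travel": [0.726, -0.433, -0.16], "spin": -0.3}])

```text
time_s: 1.7
eef_pos: [0.5475, -0.1513, 0.3271]
eef_rot: [-0.0, 0.871, 0.492, -0.0]
force: [0.2, -0.4, 0.6]
gripper_width: 0.998
grasp_force: 0.0
```

Run:
```python
from h import *
import json
c=bot.calibration("wrist");s=bot.state();a=bot.capture("wrist")
json.dump({k:np.array(v).tolist() for k,v in c.items() if k in("fx","fy","cx","cy","rvec","tvec")},open("w1.json","w"))
cv2.imwrite("pics/w1.png",a)
w=s["eef_rot"];print(s["time_s"],s["eef_pos"],2*np.arctan2(w[2],w[1]),w,s["force"],s["q"])
print(proj("wrist",[[.548,-.1495,.184],[.548,-.1495,.228]],c))
```

```text
1.7 [ 0.5475203  -0.1513043   0.32713548] 1.028660591699401 [-9.33202943e-05  8.70622315e-01  4.91951864e-01 -3.73233825e-04] [ 0.21889729 -0.44684263  0.58610051] [-4.66014593e-01  3.52416001e-01  1.45354554e+00 -5.30710081e-04
  1.33620177e+00  7.62446519e-02]
[[315.78877496 190.11872987]
 [315.83156043 204.06529536]]
```

View pics/w1.png

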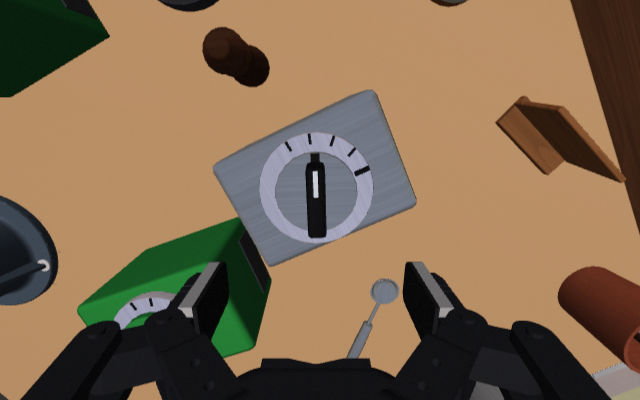

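The wrist view shows the coffee ring's collar centred at about (316.5,188). The bar is almost vertical, from (315,163) to (317,238), and the box corners and long mark (362,171) are clear.

Run:
```python
from h import *
import json
C=json.load(open("w1.json"));f=lambda u,v,z:ray("",u,v,z,C)
ang=lambda d:np.arctan2(d[1],d[0])
c=np.mean([f(260,188,.184),f(373,188,.184),f(316.5,132,.184),f(316.5,244,.184)],0)
print(c,ang(f(362,171,.184)-c))
a=f(315.5,164,.228);b=f(317,237,.228);print((a+b)/2,np.linalg.norm(a-b),ang(a-b))
k=[f(*p,.17) for p in [(375,91),(415,204),(270,265),(215,165)]]
print(np.mean(k,0),ang(k[0]-k[3]),ang(k[1]-k[2]))
```

```text
[ 0.54882875 -0.14945227  0.184     ] -0.14089806961265006
[ 0.54927914 -0.14809264  0.228     ] 0.06320297052994331 1.0490581576646623
[ 0.54997954 -0.14936549  0.17      ] -0.1233584143759667 -0.10878065681056312
```

>>> move_arm(motion=[{"travel": [0.004, 0, 0.06], "spin": -0.008}, {"travel": [0.004, 0, 0.12], "spin": -0.008}, {"travel": [0.004, 0, 0.16], "spin": -0.008}, {"travel": [0.004, 0, 0.19], "spin": -0.008}, {"travel": [0.004, 0, 0.208], "spin": -0.008}, {"travel": [0.004, 0, 0.208], "spin": -0.008}, {"travel": [0.004, 0, 0.208], "spin": -0.008}])

```text
time_s: 2.45
eef_pos: [0.5499, -0.1487, 0.2031]
eef_rot: [0.0, 0.866, 0.499, 0.0]
force: [-0.2, 0.2, -0.4]
gripper_width: 1.0
grasp_force: 0.0
```

>>> move_arm(grip=-1, motion=[{"travel": [0, 0, 0], "spin": 0}, {"travel": [0, 0, 0], "spin": 0}, {"travel": [0, 0, 0], "spin": 0}, {"travel": [0, 0, 0], "spin": 0}, {"travel": [0, 0, 0], "spin": 0}, {"travel": [0, 0, 0], "spin": 0}, {"travel": [0, 0, 0], "spin": 0}, {"travel": [0, 0, 0], "spin": 0}, {"travel": [0, 0, 0], "spin": 0}, {"travel": [0, 0, 0], "spin": 0}, {"travel": [0, 0, 0], "spin": 0}, {"travel": [0, 0, 0], "spin": 0}])

```text
time_s: 3.65
eef_pos: [0.5498, -0.1479, 0.203]
eef_rot: [0.0, 0.866, 0.5, 0.0]
force: [-0.8, 0.8, 5.9]
gripper_width: 0.178
grasp_force: 60.4
```

>>> move_arm(motion=[{"travel": [0, 0, 0], "spin": 0.04}, {"travel": [0, 0, 0], "spin": 0.09}, {"travel": [0, 0, 0], "spin": 0.14}, {"travel": [0, 0, 0], "spin": 0.19}, {"travel": [0, 0, 0], "spin": 0.24}, {"travel": [0, 0, 0], "spin": 0.29}, {"travel": [0, 0, 0], "spin": 0.34}, {"travel": [0, 0, 0], "spin": 0.39}, {"travel": [0, 0, 0], "spin": 0.44}, {"travel": [0, 0, 0], "spin": 0.49}, {"travel": [0, 0, 0], "spin": 0.53}, {"travel": [0, 0, 0], "spin": 0.53}, {"travel": [0, 0, 0], "spin": 0.53}])

```text
time_s: 4.95
eef_pos: [0.5515, -0.1507, 0.203]
eef_rot: [0.003, 1.0, -0.007, 0.002]
force: [3.1, -6.3, 1.3]
gripper_width: 0.172
grasp_force: 59.9
```

Run:
```python
from h import *
s=bot.state();w=s["eef_rot"];print(s["eef_pos"],2*np.arctan2(w[2],w[1]),s["force"],s["moment"],s["q"])
```

```text
[ 0.5515189  -0.15074897  0.20299777] -0.013524138557011497 [ 3.10023502 -6.32175645  1.25916688] [-0.75759439 -0.16628005 -0.08525219] [-0.46071664  0.48856556  1.60248313 -0.0032403   1.04415713  1.12522355]
```

>>> move_arm(motion=[{"travel": [0, 0, 0], "spin": 0.02}, {"travel": [0, 0, 0], "spin": 0.04}, {"travel": [0, 0, 0], "spin": 0.055}, {"travel": [0, 0, 0], "spin": 0.07}, {"travel": [0, 0, 0], "spin": 0.07}, {"travel": [0, 0, 0], "spin": 0.07}, {"travel": [0, 0, 0], "spin": 0.07}])

```text
time_s: 5.65
eef_pos: [0.5515, -0.1511, 0.203]
eef_rot: [0.004, 0.997, -0.073, 0.002]
force: [1.9, -5.9, 1.3]
gripper_width: 0.179
grasp_force: 68.7
```

Run:
```python
from h import *
s=bot.state();w=s["eef_rot"];print(s["eef_pos"],2*np.arctan2(w[2],w[1]),s["force"],s["moment"])
cv2.imwrite("pics/w2.png",bot.capture("wrist")[100:400,120:520])
```

```text
[ 0.55151855 -0.15113338  0.2030441 ] -0.14670687717417524 [ 1.87011337 -5.86932092  1.26501605] [-0.82535691 -0.31481719  1.33686908]
```

View pics/w2.png

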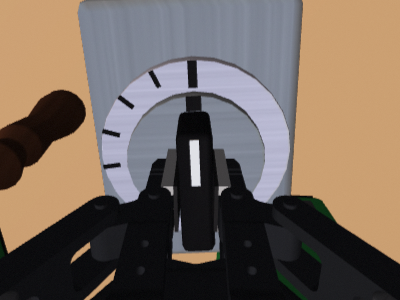

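The view shows the pointer (193,102) lined up with the long mark (193,73), and the moment has risen to 1.3 N m, so the ring is at the stop. I'll back off two clicks.

>>> move_arm(motion=[{"travel": [0, 0, 0], "spin": -0.04}, {"travel": [0, 0, 0], "spin": -0.09}, {"travel": [0, 0, 0], "spin": -0.14}, {"travel": [0, 0, 0], "spin": -0.19}, {"travel": [0, 0, 0], "spin": -0.24}, {"travel": [0, 0, 0], "spin": -0.29}, {"travel": [0, 0, 0], "spin": -0.34}, {"travel": [0, 0, 0], "spin": -0.39}, {"travel": [0, 0, 0], "spin": -0.42}, {"travel": [0, 0, 0], "spin": -0.433}, {"travel": [0, 0, 0], "spin": -0.433}, {"travel": [0, 0, 0], "spin": -0.433}, {"travel": [0, 0, 0], "spin": -0.433}])

```text
time_s: 7.0
eef_pos: [0.5507, -0.1485, 0.203]
eef_rot: [0.001, 0.937, 0.349, 0.001]
force: [2.9, -1.8, 4.4]
gripper_width: 0.178
grasp_force: 60.4
```

Run:
```python
from h import *
s=bot.state();w=s["eef_rot"];print(s["eef_pos"],2*np.arctan2(w[2],w[1]),s["force"],s["moment"])
cv2.imwrite("pics/w3.png",bot.capture("wrist")[100:400,120:520])
```

```text
[ 0.55066348 -0.14854961  0.20298916] 0.7125143645232292 [ 2.93761186 -1.77243814  4.36552532] [-0.34284609 -0.48072757  0.09360819]
```

View pics/w3.png

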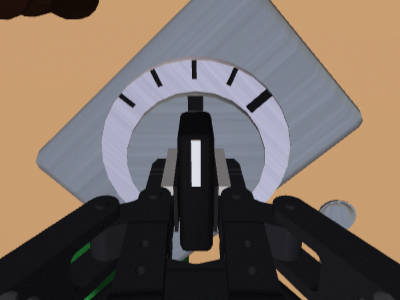

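The pointer (194,102) now stands at the second short mark (194,69), counting from the long mark at (260,100). I'll open the gripper and lift.

>>> move_arm(grip=1, motion=[{"travel": [0, 0, 0], "spin": 0}, {"travel": [0, 0, 0], "spin": 0}, {"travel": [0, 0, 0], "spin": 0}, {"travel": [0, 0, 0], "spin": 0}, {"travel": [0, 0, 0], "spin": 0}, {"travel": [0, 0, 0], "spin": 0}, {"travel": [0, 0, 0], "spin": 0}, {"travel": [0, 0, 0], "spin": 0}, {"travel": [0, 0, 0], "spin": 0}, {"travel": [0, 0, 0], "spin": 0}, {"travel": [0, 0, -0.04], "spin": 0}, {"travel": [0, 0, -0.1], "spin": 0}, {"travel": [0, 0, -0.16], "spin": 0}, {"travel": [0, 0, -0.2], "spin": 0}, {"travel": [0, 0, -0.2], "spin": 0}, {"travel": [0, 0, -0.2], "spin": 0}])

```text
time_s: 8.65
eef_pos: [0.5494, -0.1478, 0.3226]
eef_rot: [0.0, 0.937, 0.349, 0.0]
force: [0.0, -0.2, 0.1]
gripper_width: 0.995
grasp_force: 0.0
```

Run:
```python
from h import *
s=bot.state();print(s["time_s"],s["eef_pos"],s["force"])
cv2.imwrite("pics/w4.png",cv2.resize(bot.capture("wrist")[80:300,200:440],None,fx=2,fy=2))
```

```text
8.65 [ 0.54939059 -0.14775771  0.32257031] [ 0.04653868 -0.16570928  0.13181041]
```

View pics/w4.png

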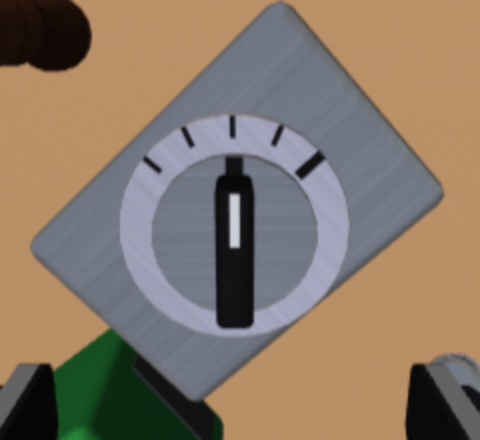

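The pointer (234,165) is still at the second short mark (233,126) and the gripper is clear, so I'll hand the job in.

```bash
python3 -c "
from cell import bot
print(bot.sign_off())"
```

```text
the job is handed in; nothing more can be done
None
```

I turned the coffee grinder's ring clockwise to the stop, backed it off to the second short mark and let go; I never touched the spice grinder, and I handed the job in at about 8.7 s (no verdict came back).

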